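Shut and lock the lighting hatch of an architectural site model

TASK

The wooden hatch panel in the base of the site model has been left ajar. Push it shut with the fingertips until it lies flush with the deck, then set a fingertip in the slot of the round quarter-turn fastener beside it and turn the fastener clockwise, as seen from above, to its stop, so that its yellow lug reaches over the panel and locks it. Do not grasp or lift anything, open the panel farther, or disturb the loose things around it.

Things in the scene. Friction and masses are not known exactly. Their poses are not given: they have to be found in the camera images.
- base: fixed pale-green display base, 340 mm (its x) by 580 (y) by 60 high; origin at the centre of its underside, z up; its place and yaw vary. Its flat top is the deck. In its frame, mm: panel at x -90 to 90, y 28 to 188; fastener axis at x 0, y -30. A grey model house (fixed, 80 high above the deck, y below -175) and thin timber rods (to 130 above the deck, y below -245) stand at one end
- panel (a joint): opening angle of the wooden hatch panel, rad: 0 shut and flush with the deck, starts 0.3 to 0.7, at most 1.2. A flat board 180 mm (base x) by 160 (base y), 8 thick, 0.22 kg, hinged along its edge away from the fastener (base +y); its free edge, by the fastener, stands up when open. A stiff hinge keeps it where left; 2 to 5 N downward near the free edge closes it
- panel_hinge (a point): middle of the hinge line at the level of the deck; the hinge line runs along base x; fixed to the base, and its axes are the base's
- panel_edge (a point): middle of the panel's free edge on its upper face, 160 mm from the hinge line; moves with the panel
- panel_shut_edge (a point): where panel_edge comes to lie when the panel is shut, at the level of the deck; fixed to the base
- cam (a joint): fastener angle, rad, clockwise from above: 0 open, 1.571 the stop, locked; starts 0 to 0.35; friction 0.08 N m holds it where left. An aluminium disc, 100 mm diameter, 26 high above the deck, turning about its upright axis, a black slot across it and a yellow lug out under one end of the slot. The lug points to base -x when open, over the panel (base +y) when locked; it blocks a raised panel
- slot (a point): the black slot across the fastener, turning with it: origin on the fastener's axis, on the slot's floor, 10 mm above the deck; x along the slot, -x towards the lug, z up. 38 mm wide, 88 long, 16 deep, open at both ends and above; shut fingertips fit in it. Pushing sideways on its wall 30 mm from the axis turns the fastener with about 3 N
- lug_tip (a point): outer end of the yellow lug, 80 mm from the fastener's axis, on the lug's upper face, 6 mm above the deck
- sanding_block: loose cork sanding block, 35 x 60 x 25 mm, on the deck near the fastener on the base's -x side; origin at the centre of its underside; leave alone
- timber_strip: loose light timber strip, 28 x 90 x 12 mm, on the deck near the fastener on the base's +x side; origin at the centre of its underside; leave alone
- paint_jar: loose glass jar with blue cap, 44 mm diameter, 55 mm high, on the deck beside the panel on the base's +x side; origin at the centre of its underside; leave alone
- glue_bottle: loose white glue bottle with orange cap, 40 mm diameter, 90 mm high, on the deck behind the panel's hinge (base +y side); origin at the centre of its underside; leave alone

How it is judged:
By the outcome, as a careful person would: the job done as asked, in the order asked, and still so for the second after the job is handed in, with the robot touching nothing.
It also fails if it takes over 48 s, if anything falls off the work surface, if the arm or the gripper's body presses on something with over 40 N, if the wrist force passes 120 N, or if a joint passes its speed limit or range.

ROBOT

A 6-joint arm with a two-finger parallel gripper is mounted at the origin on the work surface. World frame = base frame: x ahead of the robot, y to its left, z up, the work surface at z = 0. Lengths are in m, angles in degrees, forces in N, time in s.
With the tool pointing down it reaches from about 0.35 to 0.875 m from the base axis. Payload 4.2 kg.
Tool frame: the origin (TCP) lies where the fingers leave the gripper's body, on its centre line; the fingertips stand 70 mm ahead of it and the grasp point (between the pads) lies 51 mm ahead of it; z points along the fingers, y is the direction in which the jaws open and shut (so a half turn about z gives the same grasp; the last joint's range is limited). The gripper opens to 87 mm and grips with 3 to 60 N. Pads are 19 mm wide; open, the fingers measure 117 mm over their backs; the gripper's body (75 mm by 190 mm) begins 51 mm behind the grasp point.
Start: joints at [85.004, 22.042, 0.453, 0, -68.411, -14.817], TCP at [0.212, 0.588, 0.292] pointing down, gripper open.
Joint ranges: [-179.83, 179.83], [-69.29, 118.12], [-61.27, 80.66], [-181.25, 117.63], [-171.15, -9.14], [-177.46, 177.46]. Speed limits (degrees/s): [159.86, 159.86, 180, 180, 180, 180].

INTERFACE

Orientations are given as a 3x3 rotation matrix whose columns are the frame's x, y, z axes.
In Python, from station import sense, capture, camera_model, finish_job gives the robot as it stands.
- The arm moves only by the shell command python3 -m inch 'ROWS'. ROWS is JSON, a list of rows, each an object with "hand": the closure, from 0 (fully open) to 1 (shut); "slide": the shift along the world's x, y, z in cm, a list of three; "yaw": the turn about the world's z in rad. A call has 1 to 10 rows; each row is the pose to reach, as a shift and turn from the pose commanded when the call began; what a row does not reach only later rows make up. A row lasts 1/8 s, in which the tool goes at most 62.5 mm and 10.7 degrees, less where a joint would pass 70% of its speed; a pose out of reach is approached as far as the arm can. A call with a gripper value outside its range is refused whole. The fingers move at their own pace and stop on an object; the grip force is fixed at half the most. Time passes only in rows, so rows that repeat a pose let the fingers close. It gives the time, the measured TCP pose, the force and the opening at its end, in the units of the state.
- sense(): the state, without advancing time (a new reading comes with each control period).
- capture(name): name is "side" or "top" or "wrist"; returns the picture (400x640x3 uint8, blue, green, red); there is no depth.
- camera_model(name): a dict with "mtx" (3x3 intrinsics, pixels), "xyz" and "orientation" of the camera in the world; the wrist camera has in their place "tool_from_camera" (4x4, takes a point from camera to tool coordinates, whose origin is the TCP and whose axes are the flange's). Camera axes: x right, y up, looking along -z (the intrinsics and any distortion apply to the point x, -y, -z); pixel columns grow to the right and rows downward; lengths in m; the calibration is good to about 2 mm. The wrist camera is an equidistant fisheye: a pixel r from the principal point sees the ray r / f radians off the axis. A picture is of the moment at which its call begins: read the wrist's pose just before it. camera_model takes no time and is no camera call.
- finish_job(): hands the job in, once; it reports no verdict.
The state is a dict: "time_s": time; "joints": joint angles; "joint_velocities": joint speeds; "effort": joint torques, N m; "tcp_pos": TCP position; "ee_rot": TCP orientation; "wrist_force": force on the tool from outside, world axes, zero at the start; "moment": the same for the moment, N m; "gripper_width": opening from 0.0 (shut) to 1.0 (fully open).
Only numpy, scipy, OpenCV 4.12 (cv2) and the standard library are available. Lean on these libraries where they do the work, as an engineer would, in place of code of your own. Each camera call takes 0.05 s, during which the arm holds its last target. There are 200 camera calls.

## Working session

There is one attempt and no reset: what is moved stays moved. The work goes in short steps, Python scripts to look and compute and a shell command to move; the robot and the scene stay as the last step left them, time stands still between calls to the robot, and variables do not carry over. Pictures are saved under pics/ and viewed, about 8 in all and at most 12, crops included, and the job is handed in when it is done.

```bash
mkdir -p pics; ls
python3 - <<'E'
from station import *
import cv2
for n in("top","side"):
    cv2.imwrite(f"pics/{n}0.png",capture(n)); m=camera_model(n); print(n,m)
cv2.imwrite("pics/wrist0.png",capture("wrist"))
print(camera_model("wrist")); print(sense())
E
```

```text
pics
top {'mtx': array([[437.3374689 ,   0.        , 326.97720696],
       [  0.        , 437.3374689 , 199.07118207],
       [  0.        ,   0.        ,   1.        ]]), 'xyz': array([0.42322041, 0.07279812, 0.82589765]), 'orientation': array([[ 1.23341719e-01,  9.69086138e-01, -2.13679382e-01],
       [-9.92364245e-01,  1.20413980e-01, -2.67147588e-02],
       [-1.58917562e-04,  2.15342823e-01,  9.76538501e-01]])}
side {'mtx': array([[469.23506388,   0.        , 325.3151536 ],
       [  0.        , 469.23506388, 208.17366131],
       [  0.        ,   0.        ,   1.        ]]), 'xyz': array([ 0.50748281, -0.63359427,  0.64070414]), 'orientation': array([[ 0.99654967,  0.03650251, -0.07454078],
       [-0.0813816 ,  0.60615244, -0.79117397],
       [ 0.01630324,  0.79451041,  0.60703164]])}
{'mtx': array([[309.70691629,   0.        , 320.67237985],
       [  0.        , 309.70691629, 200.80526889],
       [  0.        ,   0.        ,   1.        ]]), 'tool_from_camera': array([[-1.20491344e-03,  9.68103883e-01,  2.50546242e-01,
         6.83408537e-02],
       [ 9.99998862e-01,  1
[... 322 characters left out ...]
6460e-02,
       -6.84105266e+01, -1.48170463e+01]), 'joint_velocities': array([-0.1749279 , -0.11401693,  0.30156635,  0.05723209, -0.06018769,
        0.10755965]), 'effort': array([ 4.29890351e-04, -3.91052449e+01,  1.87585419e+01,  4.22231555e+00,
        1.23435355e-02, -1.38106370e-04]), 'tcp_pos': array([0.21171   , 0.58770228, 0.2914267 ]), 'ee_rot': array([[ 9.40762198e-01, -3.39066782e-01, -4.51138953e-04],
       [-3.39067065e-01, -9.40760894e-01, -1.57031138e-03],
       [ 1.08026541e-04,  1.63025595e-03, -9.99998665e-01]]), 'wrist_force': array([-0.14264751,  0.43857064, -0.027576  ]), 'moment': array([ 0.04283277,  0.03645654, -0.01316389]), 'gripper_width': 1.0007116885752447}
```

View pics/top0.png

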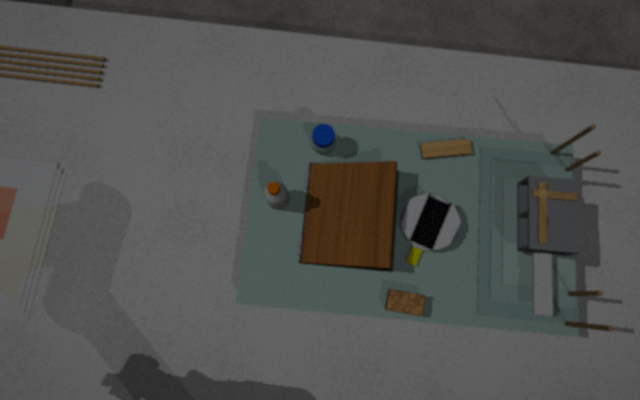

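View pics/side0.png

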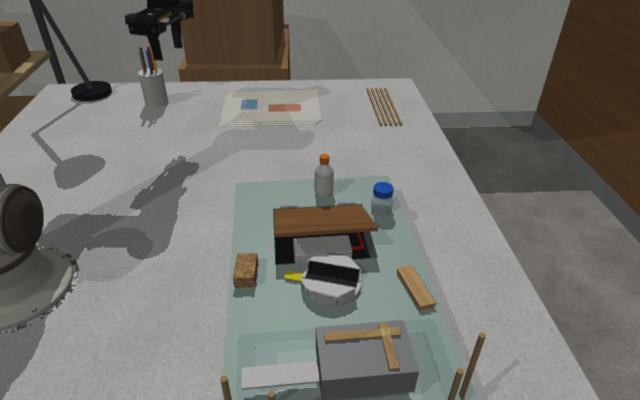

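The top view shows the panel at about (350,215), hinge on the left, the fastener at (432,222), and the yellow lug at (415,256). The jar is at (323,137), the bottle at (275,190), the cork block at (406,301), and the strip at (446,149).

```bash
cat > h.py <<'E'
import numpy as np, cv2
from station import *
def ray(n,p,s=None,m=None):
    m=m or camera_model(n); K=m['mtx']; x=(p[0]-K[0,2])/K[0,0]; y=(p[1]-K[1,2])/K[1,1]
    if n=='wrist':
        r=np.hypot(x,y); k=np.sin(r)/r if r>1e-9 else 1
        d=np.array([x*k,-y*k,-np.cos(r)]); T=m['tool_from_camera']; R=s['ee_rot']
        return s['tcp_pos']+R@T[:3,3], R@T[:3,:3]@d
    return m['xyz'], m['orientation']@np.array([x,-y,-1])
def onz(n,p,z,s=None):
    o,d=ray(n,p,s); return o+d*(z-o[2])/d[2]
def proj(n,P):
    m=camera_model(n); c=m['orientation'].T@(np.array(P)-m['xyz']); K=m['mtx']
    return np.array([K[0,0]*c[0]/-c[2]+K[0,2], K[1,1]*-c[1]/-c[2]+K[1,2]])
E
python3 - <<'E'
from h import *
np.set_printoptions(precision=4,suppress=True)
im=cv2.imread('pics/top0.png'); hsv=cv2.cvtColor(im,cv2.COLOR_BGR2HSV)
def big(m,box=None):
    m=m.astype(np.uint8)*255
    if box: b=np.zeros_like(m); x0,y0,x1,y1=box; b[y0:y1,x0:x1]=m[y0:y1,x0:x1]; m=b
    c=max(cv2.findContours(m,cv2.RETR_EXTERNAL,cv2.CHAIN_APPROX_NONE)[0],key=cv2.contourArea); return c
H,S,V=cv2.split(hsv)
print('green sample',hsv[290,330],'disc',hsv[215,412],'wood',hsv[210,350],'slot',hsv[222,432],'yel',hsv[257,415])
g=big(((H>60)&(H<95)&(S>30)),None); print('green',cv2.boundingRect(g)); q=cv2.boxPoints(cv2.minAreaRect(g))
for p in q: print(p,onz('top',p,.06))
sl=big((V<30),(400,185,470,255)); r=cv2.minAreaRect(sl); print('slot',r)
for p in cv2.boxPoints(r): print(p,onz('top',p,.086),onz('top',p,.07))
y=big((H>20)&(H<35)&(S>150)&(V>80),(400,235,440,280)); print('yel',y.reshape(-1,2).min(0),y.reshape(-1,2).max(0),cv2.minAreaRect(y))
w=big((H<20)&(S>100),(290,150,400,280)); ap=cv2.approxPolyDP(w,5,True).reshape(-1,2)
for p in ap: print('wood',p,onz('top',p.astype(float),.06))
d=big((S<25)&(V>90),(395,185,475,258)); e=cv2.minEnclosingCircle(d); print('disc',e,onz('top',e[0],.086))
big_=cv2.resize(im[100:330,225:490],None,fx=3,fy=2.6*3/2.6); cv2.imwrite('pics/topc.png',np.clip(big_.astype(int)*1.6,0,255).astype(np.uint8)[:600])
E
```

```text
green sample [81 36 92] disc [  0   0 101] wood [ 14 176  71] slot [150  96   8] yel [ 30 255  98]
green (237, 119, 342, 217)
[236.4067 303.2292] [0.3914 0.2245 0.06  ]
[254.3124 115.2202] [0.7336 0.2486 0.06  ]
[595.3618 147.7011] [ 0.7478 -0.3846  0.06  ]
[577.4562 335.7101] [ 0.4097 -0.3522  0.06  ]
slot ((429.9773864746094, 221.96624755859375), (22.913311004638672, 47.764225006103516), 22.520565032958984)
[410.2472 239.6391] [ 0.5326 -0.0559  0.086 ] [ 0.5349 -0.0587  0.07  ]
[428.5416 195.5173] [ 0.6131 -0.0811  0.086 ] [ 0.6172 -0.0844  0.07  ]
[449.7076 204.2934] [ 0.6021 -0.1185  0.086 ] [ 0.606  -0.1227  0.07  ]
[431.4132 248.4152] [ 0.5221 -0.0927  0.086 ] [ 0.5243 -0.0963  0.07  ]
yel [411 247] [421 264] ((416.0173034667969, 255.88726806640625), (8.66726016998291, 16.954378128051758), 8.746161460876465)
wood [395 162] [ 0.675  -0.0211  0.06  ]
wood [310 165] [0.6502 0.1323 0.06  ]
wood [300 261] [0.4756 0.1267 0.06  ]
wood [390 267] [ 0.4846 -0.0296  0.06  ]
disc ((444.0, 227.0), 22.8474178314209) [ 0.5613 -0.1114  0.086 ]
```

View pics/topc.png

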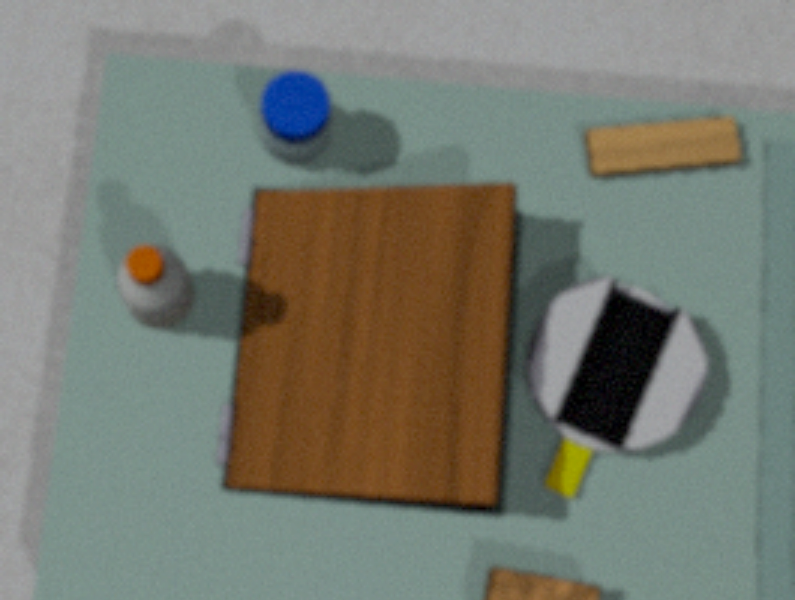

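The crop confirms a black slot, with the lug about 17° clockwise of world -x. The hinge midpoint is near (0.563, 0.130) and the axis near (0.569, -0.089), which puts them 0.218 apart, as specified. That puts the panel at about 0.42 rad. I'll move above the panel with the fingers shut and yaw −1.52, so the narrow side of the fingers lies across the slot.

```bash
python3 -m inch '[{"hand":1,"slide":[3,-5,0],"yaw":-0.15},{"hand":1,"slide":[6,-10,0],"yaw":-0.3},{"hand":1,"slide":[9,-15,0],"yaw":-0.45},{"hand":1,"slide":[12,-20,0],"yaw":-0.6},{"hand":1,"slide":[15,-25,0],"yaw":-0.75},{"hand":1,"slide":[18,-30,0],"yaw":-0.9},{"hand":1,"slide":[21,-35,0],"yaw":-1.05},{"hand":1,"slide":[24,-40,0],"yaw":-1.2},{"hand":1,"slide":[27,-45,0],"yaw":-1.35},{"hand":1,"slide":[30,-49,0],"yaw":-1.5}]' && python3 -m inch '[{"hand":1,"slide":[2,-4,0],"yaw":0},{"hand":1,"slide":[4,-7,0],"yaw":0},{"hand":1,"slide":[5.6,-9.8,0],"yaw":-0.02},{"hand":1,"slide":[5.6,-9.8,0],"yaw":-0.02},{"hand":1,"slide":[5.6,-9.8,0],"yaw":-0.02}]'
python3 - <<'E'
from h import *
s=sense(); print(s['joints'],s['ee_rot'],s['wrist_force'],s['gripper_width'])
cv2.imwrite('pics/side1.png',capture('side')); cv2.imwrite('pics/wrist1.png',capture('wrist'))
a=cv2.imread('pics/side1.png');b=cv2.imread('pics/wrist1.png')
cv2.imwrite('pics/both1.png',np.vstack([a[130:330],b])[:600])
E
```

```text
time_s: 1.4
tcp_pos: [0.5123, 0.096, 0.2922]
ee_rot: [[-0.277, -0.961, -0.0], [-0.961, 0.277, 0.0], [-0.0, 0.0, -1.0]]
wrist_force: [1.3, 0.3, 0.5]
gripper_width: 0.02
time_s: 2.02
tcp_pos: [0.5675, 0.0001, 0.2919]
ee_rot: [[-0.291, -0.957, -0.001], [-0.957, 0.291, 0.0], [0.0, 0.001, -1.0]]
wrist_force: [0.1, -0.4, -0.8]
gripper_width: 0.008
[ 1.63583693e+01  1.64847314e+01 -7.81389597e+00 -2.00351854e-02
 -6.57465291e+01 -3.32609394e+01] [[-2.90882594e-01 -9.56758382e-01 -8.45996690e-04]
 [-9.56758741e-01  2.90882629e-01  8.39441651e-05]
 [ 1.65771458e-04  8.33832625e-04 -9.99999639e-01]] [ 0.06181393 -0.40882364 -0.81356671] 0.007608321042627631
```

View pics/both1.png

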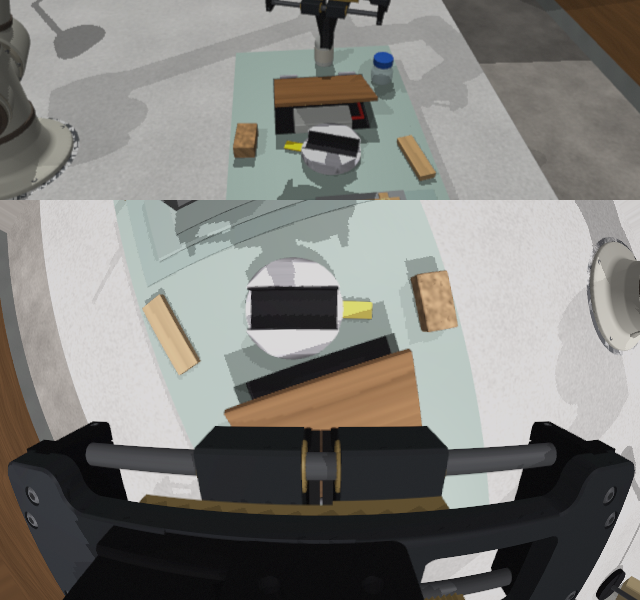

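The wrist view shows the slot level in the picture, centre at about (294,110) in wrist pixels, with the lug on its right. The hand is therefore aligned with the slot and sits over the free edge. Next I push down.

```bash
python3 - <<'E'
from h import *
s=sense(); np.set_printoptions(precision=4,suppress=True)
for p,z in (((248,88),.086),((340,88),.086),((248,129),.086),((340,129),.086),((294,108),.078),((372,111),.066)): print(p,onz('wrist',p,z,s))
E
python3 -m inch '[{"hand":1,"slide":[0,0,-4],"yaw":0},{"hand":1,"slide":[0,0,-8],"yaw":0},{"hand":1,"slide":[0,0,-9.5],"yaw":0},{"hand":1,"slide":[0,0,-10.5],"yaw":0},{"hand":1,"slide":[0,0,-11.5],"yaw":0},{"hand":1,"slide":[0,0,-12.5],"yaw":0},{"hand":1,"slide":[0,0,-13.5],"yaw":0},{"hand":1,"slide":[0,0,-13.5],"yaw":0}]'
```

```text
(248, 88) [ 0.6049 -0.1172  0.086 ]
(340, 88) [ 0.5211 -0.0898  0.086 ]
(248, 129) [ 0.6171 -0.0789  0.086 ]
(340, 129) [ 0.5324 -0.0519  0.086 ]
(294, 108) [ 0.5689 -0.0846  0.078 ]
(372, 111) [ 0.4945 -0.06    0.066 ]
time_s: 3.12
tcp_pos: [0.5675, -0.0, 0.1564]
ee_rot: [[-0.291, -0.957, -0.001], [-0.957, 0.291, 0.0], [0.0, 0.001, -1.0]]
wrist_force: [-0.6, -0.2, 0.5]
gripper_width: 0.008
```

```bash
python3 -m inch '[{"hand":1,"slide":[0,0,-0.8],"yaw":0},{"hand":1,"slide":[0,0,-1.5],"yaw":0},{"hand":1,"slide":[0,0,-2.1],"yaw":0},{"hand":1,"slide":[0,0,-2.4],"yaw":0},{"hand":1,"slide":[0,0,-2.6],"yaw":0}]'
python3 - <<'E'
from h import *
s=sense(); print(s['wrist_force'])
a=capture('side');b=capture('wrist')
cv2.imwrite('pics/both2.png',np.vstack([a[130:330],b])[:600])
E
```

```text
time_s: 3.75
tcp_pos: [0.5678, -0.0001, 0.131]
ee_rot: [[-0.291, -0.957, -0.0], [-0.957, 0.291, -0.0], [0.0, 0.0, -1.0]]
wrist_force: [-0.4, -1.8, 1.5]
gripper_width: 0.008
[-0.35966501 -1.83680925  1.45878555]
```

View pics/both2.png

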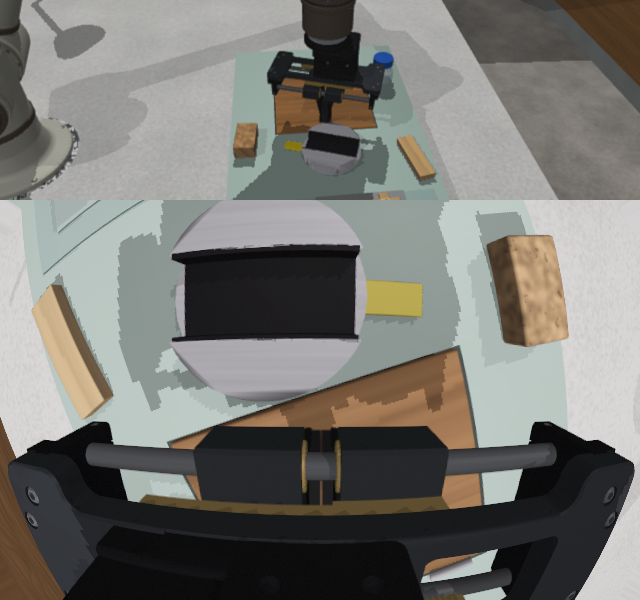

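The panel looks nearly flush in both views. I'll press until the force shows the stop, and re-measure the slot from this close view.

```bash
python3 - <<'E'
from h import *
s=sense(); np.set_printoptions(precision=4,suppress=True)
# rim corners, lug end corners, panel free corners
for p,z in (((172,56),.086),((358,47),.086),((172,139),.086),((358,136),.086),((423,84),.066),((421,117),.066),((168,243),.06),((459,148),.06)): print(p,onz('wrist',p,z,s))
E
python3 -m inch '[{"hand":1,"slide":[0,0,-0.15],"yaw":0},{"hand":1,"slide":[0,0,-0.3],"yaw":0},{"hand":1,"slide":[0,0,-0.3],"yaw":0}]'
```

```text
(172, 56) [ 0.6049 -0.1176  0.086 ]
(358, 47) [ 0.5228 -0.0916  0.086 ]
(172, 139) [ 0.6171 -0.0794  0.086 ]
(358, 136) [ 0.5344 -0.0533  0.086 ]
(423, 84) [ 0.4917 -0.0691  0.066 ]
(421, 117) [ 0.4976 -0.0526  0.066 ]
(168, 243) [ 0.6585 -0.0254  0.06  ]
(459, 148) [ 0.4777 -0.0302  0.06  ]
time_s: 4.22
tcp_pos: [0.5676, 0.0001, 0.13]
ee_rot: [[-0.29, -0.957, -0.0], [-0.957, 0.29, -0.0], [0.0, 0.0, -1.0]]
wrist_force: [-4.1, 1.1, 10.5]
gripper_width: 0.009
```

The force is 10.5 N with the fingertips at deck level, so the panel is flush. The axis is at (0.570, -0.0855), with the lug at 162.5° and a measured length of 79 mm (80 given). Next I go into the slot, 25 mm from the axis on the lug side.

```bash
python3 -m inch '[{"hand":1,"slide":[0,0,3],"yaw":0},{"hand":1,"slide":[0,0,6],"yaw":0},{"hand":1,"slide":[-1.1,-4,6],"yaw":0},{"hand":1,"slide":[-2.2,-7.8,6],"yaw":0},{"hand":1,"slide":[-2.2,-7.8,6],"yaw":0},{"hand":1,"slide":[-2.2,-7.8,5],"yaw":0},{"hand":1,"slide":[-2.2,-7.8,3.5],"yaw":0},{"hand":1,"slide":[-2.2,-7.8,2.5],"yaw":0},{"hand":1,"slide":[-2.2,-7.8,1.6],"yaw":0},{"hand":1,"slide":[-2.2,-7.8,1.6],"yaw":0}]'
python3 - <<'E'
from h import *
a=capture('side');b=capture('top')
cv2.imwrite('pics/both3.png',np.vstack([cv2.resize(a[180:330,200:480],None,fx=2,fy=2),cv2.resize(b[110:260,280:560],None,fx=2,fy=2)]))
E
```

```text
time_s: 5.48
tcp_pos: [0.5455, -0.0778, 0.1432]
ee_rot: [[-0.29, -0.957, -0.002], [-0.957, 0.29, -0.0], [0.001, 0.002, -1.0]]
wrist_force: [0.5, -0.3, 0.3]
gripper_width: 0.003
```

View pics/both3.png

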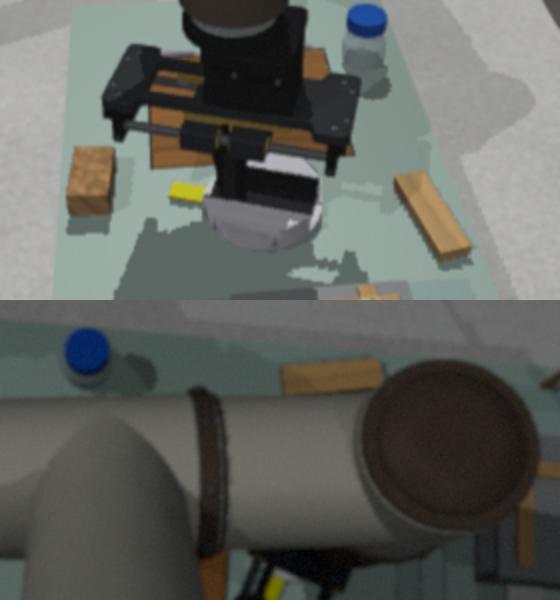

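The fingers are in the slot with no contact force. I'll compute the arc waypoints.

Run:
```python
import numpy as np
A=np.array([56.98,-8.55]);S=np.array([54.55,-7.78])
def P(f,g): 
    f=np.radians(f);u=np.array([np.cos(f),np.sin(f)]);return A+2.5*u+g*np.array([u[1],-u[0]])
for f in (162.5,154,146,138,130,122,114,106,99,91.5,88):
    print(f,(P(f,.95)-S).round(2),(P(f,1.1)-S).round(2),round(np.radians(f-163.1),2))
```

```text
162.5 [0.33 0.89] [0.38 1.03] -0.01
154 [0.6  1.18] [0.67 1.31] -0.16
146 [0.89 1.42] [0.97 1.54] -0.3
138 [1.21 1.61] [1.31 1.72] -0.44
130 [1.55 1.76] [1.67 1.85] -0.58
122 [1.91 1.85] [2.04 1.93] -0.72
114 [2.28 1.9 ] [2.42 1.96] -0.86
106 [2.65 1.9 ] [2.8  1.94] -1.0
99 [2.98 1.85] [3.13 1.87] -1.12
91.5 [3.31 1.75] [3.46 1.76] -1.25
88 [3.47 1.7 ] [3.62 1.69] -1.31
```

```bash
python3 -m inch '[{"hand":1,"slide":[0.2,0.5,0],"yaw":0},{"hand":1,"slide":[0.35,0.95,0],"yaw":-0.02},{"hand":1,"slide":[0.6,1.2,0],"yaw":-0.15},{"hand":1,"slide":[0.9,1.45,0],"yaw":-0.3},{"hand":1,"slide":[1.2,1.6,0],"yaw":-0.44},{"hand":1,"slide":[1.55,1.75,0],"yaw":-0.58},{"hand":1,"slide":[1.9,1.85,0],"yaw":-0.72},{"hand":1,"slide":[2.3,1.9,0],"yaw":-0.86},{"hand":1,"slide":[2.65,1.9,0],"yaw":-1.0},{"hand":1,"slide":[2.65,1.9,0],"yaw":-1.0}]'
```

```text
time_s: 6.82
tcp_pos: [0.571, -0.0597, 0.1442]
ee_rot: [[-0.962, -0.273, -0.004], [-0.273, 0.962, -0.001], [0.004, -0.0, -1.0]]
wrist_force: [-4.3, -4.5, 2.3]
gripper_width: 0.003
```

```bash
python3 -m inch '[{"hand":1,"slide":[0.35,-0.05,0],"yaw":-0.12},{"hand":1,"slide":[0.7,-0.15,0],"yaw":-0.25},{"hand":1,"slide":[0.85,-0.2,0],"yaw":-0.25},{"hand":1,"slide":[0.95,-0.2,0],"yaw":-0.25},{"hand":1,"slide":[0.95,-0.2,0],"yaw":-0.25}]'
python3 - <<'E'
from h import *
s=sense();print(s['moment'],s['joints']); b=capture('wrist'); cv2.imwrite('pics/w4.png',b)
E
```

```text
time_s: 7.45
tcp_pos: [0.5778, -0.0608, 0.1439]
ee_rot: [[-1.0, -0.027, -0.01], [-0.027, 1.0, -0.0], [0.01, 0.0, -1.0]]
wrist_force: [-9.6, 2.3, 6.7]
gripper_width: 0.004
[0.4713749  2.86044612 0.02743199] [  9.92075733  26.37910097 -16.2598574   -0.13015853 -47.93332112
 -98.27279735]
```

View pics/w4.png

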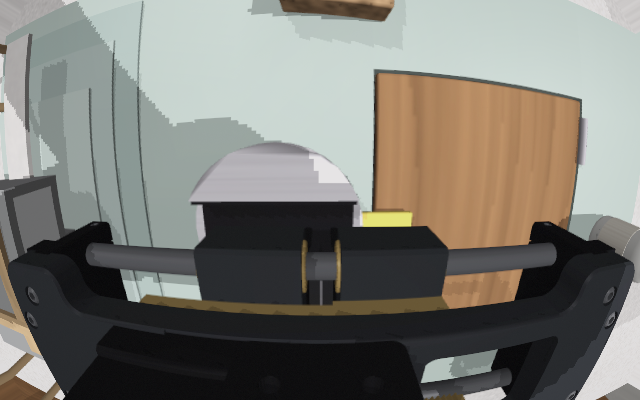

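The yellow lug reaches over the panel at about (385,218), and the slot edge (192,202)–(357,204) lies level, parallel to the hand. The hand's jaw axis stands at 91.5°, the direction expected when locked. I'll press a little more to prove the stop, then back off and lift clear.

```bash
python3 -m inch '[{"hand":1,"slide":[0.15,0,0],"yaw":0},{"hand":1,"slide":[0.3,0,0],"yaw":0},{"hand":1,"slide":[0.3,0,0],"yaw":0}]'
python3 -m inch '[{"hand":1,"slide":[-0.6,0,0],"yaw":0},{"hand":1,"slide":[-1.1,0,0],"yaw":0},{"hand":1,"slide":[-1.1,0,0],"yaw":0},{"hand":1,"slide":[-1.1,0,2],"yaw":0},{"hand":1,"slide":[-1.1,0,5],"yaw":0},{"hand":1,"slide":[-1.1,0,10],"yaw":0},{"hand":1,"slide":[-1.1,0,15],"yaw":0}]'
python3 -m inch '[{"hand":1,"slide":[-4,4,0],"yaw":0},{"hand":1,"slide":[-7,9,0],"yaw":0},{"hand":1,"slide":[-10,14,0],"yaw":0},{"hand":1,"slide":[-13,19,0],"yaw":0},{"hand":1,"slide":[-15,24,0],"yaw":0},{"hand":1,"slide":[-17,29,0],"yaw":0},{"hand":1,"slide":[-19,34,0],"yaw":0},{"hand":1,"slide":[-21,39,0],"yaw":0},{"hand":1,"slide":[-23,44,0],"yaw":0},{"hand":1,"slide":[-23,44,0],"yaw":0}]'
python3 - <<'E'
from h import *
a=capture('side');b=capture('top')
cv2.imwrite('pics/top5.png',b)
cv2.imwrite('pics/both5.png',np.vstack([cv2.resize(a[180:330,200:480],None,fx=2,fy=2),cv2.resize(b[100:320,230:500],(560,300*0+456))[:300*2]])[:760])
x=cv2.imread('pics/both5.png'); cv2.imwrite('pics/both5.png',cv2.resize(x,None,fx=.79,fy=.79))
E
```

```text
time_s: 7.88
tcp_pos: [0.5783, -0.0608, 0.1439]
ee_rot: [[-1.0, -0.027, -0.016], [-0.027, 1.0, -0.0], [0.016, 0.0, -1.0]]
wrist_force: [-15.8, 3.0, 12.2]
gripper_width: 0.008
time_s: 8.75
tcp_pos: [0.5744, -0.0609, 0.2958]
ee_rot: [[-1.0, -0.026, 0.001], [-0.026, 1.0, 0.0], [-0.001, 0.0, -1.0]]
wrist_force: [1.2, -0.2, -0.2]
gripper_width: 0.005
time_s: 10.0
tcp_pos: [0.3429, 0.3825, 0.2941]
ee_rot: [[-1.0, -0.031, 0.001], [-0.031, 1.0, 0.001], [-0.001, 0.001, -1.0]]
wrist_force: [0.2, 0.3, -0.2]
gripper_width: 0.005
```

View pics/both5.png

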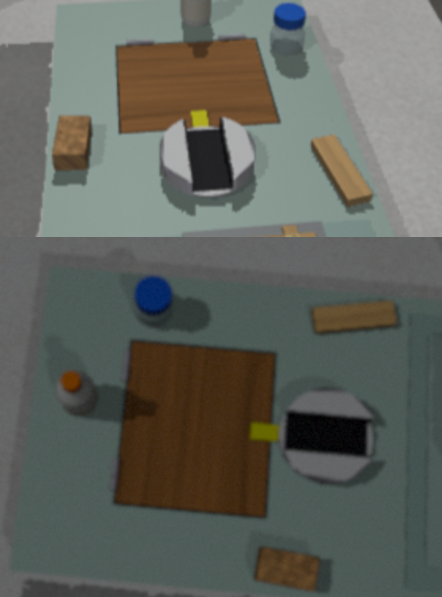

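The panel is flush with the lug over its edge, and the loose things look unmoved. One numeric check before I hand it in.

Run:
```python
from h import *
np.set_printoptions(precision=4,suppress=True)
im=cv2.imread('pics/top5.png'); i0=cv2.imread('pics/top0.png')
def m(im,f,box):
    x0,y0,x1,y1=box; H,S,V=cv2.split(cv2.cvtColor(im,cv2.COLOR_BGR2HSV)); k=f(H,S,V)[y0:y1,x0:x1].astype(np.uint8)
    c=max(cv2.findContours(k,0,1)[0],key=cv2.contourArea)+np.array([x0,y0]); return c
s=cv2.boxPoints(cv2.minAreaRect(m(im,lambda H,S,V:V<30,(398,180,475,260)))); 
W=np.array([onz('top',p,.08) for p in s]); e=[W[1]-W[0],W[2]-W[1]]; d=max(e,key=np.linalg.norm)
print('slot dir',np.degrees(np.arctan2(d[1],d[0]))%180)
w=m(im,lambda H,S,V:(H<20)&(S>100),(290,150,405,280))
for p in cv2.approxPolyDP(w,5,True).reshape(-1,2): print('panel',onz('top',p.astype(float),.06))
for n,f,b in (('jar',lambda H,S,V:(H>105)&(H<130)&(S>150),(305,115,345,155)),('bottle',lambda H,S,V:(H<15)&(S>150),(262,175,292,200)),('cork',lambda H,S,V:(H<25)&(S>80),(375,280,440,325)),('strip',lambda H,S,V:(H<25)&(S>60),(410,130,485,165))):
    print(n,cv2.minAreaRect(m(i0,f,b)),cv2.minAreaRect(m(im,f,b)))
```

```text
slot dir 91.59985770587328
panel [0.6523 0.1308 0.06  ]
panel [0.4756 0.1267 0.06  ]
panel [ 0.4795 -0.03    0.06  ]
panel [ 0.557  -0.0299  0.06  ]
panel [ 0.5647 -0.0043  0.06  ]
panel [ 0.5815 -0.008   0.06  ]
panel [ 0.5821 -0.0277  0.06  ]
panel [ 0.6565 -0.0264  0.06  ]
jar ((323.0, 135.0), (22.0, 22.0), 90.0) ((323.0, 135.0), (22.0, 22.0), 90.0)
bottle ((274.2400207519531, 189.32000732421875), (8.0, 10.800000190734863), 53.13010025024414) ((273.0, 187.5), (11.0, 10.0), 90.0)
cork ((405.05584716796875, 302.08209228515625), (37.7498664855957, 20.909778594970703), 10.784297943115234) ((405.0657043457031, 302.1553649902344), (37.703086853027344, 20.769441604614258), 10.784297943115234)
strip ((445.6640930175781, 148.25025939941406), (15.930147171020508, 50.87068557739258), 84.64418029785156) ((445.61688232421875, 148.22695922851562), (15.92792797088623, 50.77027130126953), 84.5596694946289)
```

```bash
python3 -c "
from station import *
print(finish_job())"
```

```text
the job is handed in; nothing more can be done
None
```

The hatch panel is shut flush and the fastener is turned clockwise to its stop, with the yellow lug over the panel. The job was handed in at about 10 s, with the arm clear of everything.

- **Panel:** I pushed it down with the shut fingertips until the force reached 10.5 N with the tips at deck level. In the last top view its corners, cast onto deck height, gave an edge depth of about 157 mm (160 given).
- **Fastener:** I turned it with the fingertips in the slot until it would not move further; the hand gained only about 0.5 mm while the sideways force rose to 16 N. The slot then measured 91.6°, against about 91.3° expected when locked.
- **Loose things:** The jar, cork block and strip are unmoved to within 0.1 px. The bottle cap's colour patch shifted about 2 px and changed shape. I put that down to the change in light and shadow, as the arm only passed well above the bottle, but I did not check it further.

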